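# Swing the coffee dripper over the copper mug

## Task

Swing the pour-over stand's arm round so that the white dripper comes to rest with its nozzle centred over the mouth of the copper mug that stands on a cork coaster, and leave it there. Push it gently: the arm's sprung neck gives first and springs back when you let go, so check where it ends up. The mug, the salt cellar and the other loose things stay where they are.

Things in the scene. Friction and masses are not known exactly. Their poses are not given: they have to be found in the camera images.
- stand_pivot (a point): Point on the vertical swing axis of the pour-over stand, at the height of its arm, 140 mm above the worktop. The stand is fixed: a dark round steel base (110 mm wide) on a cork mat, a 15 mm post and, at this point, a steel turret (32 mm wide, top at 161 mm). The turret turns either way, over 100 degrees each side of the front, slips at a push of roughly 3 N at the dripper, and stays where it is left.
- nozzle (a point): Lower end of the nozzle under the white dripper, 102 mm above the worktop, 160 mm from the swing axis while nothing pushes it. The dripper hangs on a coil-spring neck, 30 mm from the swing axis, that bends sideways: a push on the dripper first bends it by a few centimetres, then the turret slips. Let go, it springs back by that bend (measure it) and swings for about half a second.
- rim (a point): Centre of the dripper's open top, 174 mm above the worktop, straight above the nozzle. The dripper is a hollow cone, 102 mm wide over its rim, an upright band from 166 to 174 mm above the worktop and its widest part; the cone tapers below (73 mm wide at 140 mm, 38 mm at 114 mm). A 10 mm steel arm at 140 mm height carries it.
- mug_mouth (a point): Centre of the round mouth of the copper-coloured mug, at rim height (77 mm above the worktop). The mug is loose, 66 mm across, 72 mm high, with an ear-shaped handle reaching 64 mm out from this axis; it stands on a fixed 5 mm cork coaster 92 mm wide. The mouth is at the same distance (160 mm) from the swing axis as the nozzle.
- copper_mug: The same mug; its origin is on its underside, 15 mm from the mouth's axis towards the handle (the handle points to its own -y, z is up).
- salt_cellar: Round lidded oak salt cellar, 67 mm wide, 60 mm high, loose, on a second, equal cork coaster on the other side of the arm. Origin at the centre of its underside. A bystander: leave it alone.
- kitchen_timer: Round red and white kitchen timer, 63 mm wide, 47 mm high, loose. Origin at the centre of its underside. A bystander.
- lemon: A yellow lemon, 71 x 53 x 51 mm, loose. Origin at the centre of its underside. A bystander.
- measuring_scoop: A metal measuring scoop lying flat, 128 mm long, 24 mm high, loose. Origin at the centre of its underside. A bystander.
Mind the look-alikes: they are no part of the job. Leave any blue or purple look-alike of the copper_mug alone.

How it is judged:
At the end, for the whole second after the job is handed in: The nozzle is within 12 mm, horizontally, of the centre of the copper mug's mouth and stays so through that second; the mug stands upright within 15 mm of where it started (horizontal distance between nozzle and mug_mouth below 0.012 m and angle between copper_mug's own z axis and vertical below 0.05 rad and linear speed of copper_mug below 0.02 m/s and distance of copper_mug from where it was at the start of the episode below 0.015 m); the robot touches nothing.
It fails at once if the dripper stand is pushed hard (over 20 N) (contact force between any of the arm, the fingers and stand above 20 N).
It fails at once if the mug is shifted by more than 15 mm (distance of copper_mug from where it was at the start of the episode above 0.015 m).
It fails at once if a bystander (salt cellar, timer, lemon or scoop) is shifted by more than 20 mm (distance of any of salt_cellar, kitchen_timer, lemon, measuring_scoop from where it was at the start of the episode above 0.02 m).
It also fails if it takes over 48 s, if anything falls off the work surface, if the arm or the gripper's body presses on something with over 40 N, if the wrist force passes 120 N, or if a joint passes its speed limit or range.

## Robot

A 7-joint arm with a two-finger parallel gripper is mounted at the origin on a cart in front of the work surface, level with it; the furniture and walls round the work are solid. World frame = base frame: x ahead of the robot, y to its left, z up, the work surface at z = 0. Lengths are in m, angles in rad, forces in N, time in s.
With the tool pointing down it reaches from about 0.425 to 0.925 m from the base axis. Payload 6.8 kg.
Tool frame: the origin (TCP) lies at the very end of the fingers, on their centre line; the grasp point (between the pads) lies bot.grip_point_offset behind it (bot.grip_point_offset is the distance from the TCP to the grasp point, in m); z points along the fingers, y is the line along which they close (so a half turn about z gives the same grasp; the last joint's range is limited). The gripper opens to 85 mm and grips with 20 to 120 N. Pads are 22 mm wide; open, the fingers measure 114 mm over their backs; the gripper's body (76 mm by 85 mm) begins 54 mm behind the grasp point. The pads swing forward as they close: fully open they stand 13 mm farther back than shut.
Start: joints at [1.017, 0.477, 0.022, 1.555, -0.011, 1.109, -0.083], TCP at [0.291, -0.609, 0.205] pointing down, gripper open.
Joint ranges: [-2.96, 2.96], [-0.34, 2.1], [-1.41, 1.46], [0.24, 2.44], [-1.37, 4.51], [0.17, 1.92], [-2.96, 2.96]. Speed limits (rad/s): [2.39, 2.39, 3.14, 3.14, 3.14, 3.14, 3.14].

## Interface

Orientations are given as a unit quaternion [w, x, y, z].
In Python, from station import bot, imaging gives the robot as it stands. The module is installed in compiled form; this text tells all that it offers.
- The arm moves only by the tool carry_out, never from a script. Its argument "targets" is one flat list of numbers, 5 for each row, row after row: the closure in counts, from 0 (fully open) to 255 (shut), then the shift along the world's x, y, z in mm, then the turn about the world's z in degrees. A call has 1 to 20 rows; each row shifts and turns the commanded pose from where the row before left it; what a row does not reach is not made up. A row lasts 1/10 s, in which the tool goes at most 50 mm and 8.59 degrees, less where a joint would pass 70% of its speed; a pose out of reach is approached as far as the arm can. A call is refused whole if a number of a shift passes 50 or a number of a turn 8.59, either way. A call with a gripper value outside its range is refused whole. The fingers move at their own pace and stop on an object; "newtons" is the grip in N (left out, the last holds). Time passes only in rows, so rows that do not move let the fingers close. It gives the time, the measured TCP pose, the force, the opening and the grip force at its end, in the units of the state.
- bot.get_obs(): the state, without advancing time (a new reading comes with each control period).
- imaging.read_camera(name): name is "scene" or "top" or "wrist"; returns a dict with "frame" (480x640x3 uint8, red, green, blue), "fov_y" (degrees; the focal length in pixels is half the picture's height over the tangent of half this angle, whatever the lens; pixels are square), "cx", "cy" (the principal point, pixels), "pose" (4x4, takes a point from camera to world coordinates); the wrist camera has in their place "tool_from_camera" (4x4, takes a point from camera to tool coordinates, whose origin is the TCP and whose axes are the flange's). Camera axes: x right, y up, looking along -z (the intrinsics and any distortion apply to the point x, -y, -z); pixel columns grow to the right and rows downward; lengths in m; the calibration is good to about 2 mm. The wrist camera is an equidistant fisheye: a pixel r from the principal point sees the ray r / f radians off the axis. A picture is of the moment at which its call begins: read the wrist's pose just before it. There is no depth.
- bot.hand_in(): hands the job in; it is judged then, once.
The state is a dict: "t": time; "q": joint angles; "joint_vel": joint speeds; "joint_torque": joint torques, N m; "eef_pos": TCP position; "tool_rot": TCP orientation; "contact_force": force on the tool from outside, world axes, zero at the start; "torque": the same for the moment, N m; "gripper_width": opening from 0.0 (shut) to 1.0 (fully open); "grasp_force": force on a finger pad.
Only numpy, scipy, OpenCV 4.12 (cv2) and the standard library are available. Lean on these libraries where they do the work, as an engineer would, in place of code of your own. Each camera call takes 0.05 s, during which the arm holds its last target. There are 200 camera calls.

## Working session

There is one attempt and no reset: what is moved stays moved. The work goes in short steps, Python scripts to look and compute and a tool call to move; the robot and the scene stay as the last step left them, time stands still between calls to the robot, and variables do not carry over. Pictures are saved under pics/ and viewed, at most 10 in all, crops included, and the job is handed in when it is done.

Besides the shell and the picture viewer there is one more tool, called after "Request:" as name(argument=value, ...) on one line, values as JSON. carry_out: Moves the arm, as the interface text tells. Its arguments: {"type":"object","properties":{"targets":{"type":"array","items":{"type":"number"}},"newtons":{"type":"number"}},"required":["targets"]}

```bash
mkdir -p pics; cat > h.py <<'E'
import numpy as np, cv2
from station import bot, imaging
def snap(n,f):
    c=imaging.read_camera(n); cv2.imwrite(f'pics/{f}.png',c['frame'][:,:,::-1])
    np.savez(f'pics/{f}.npz',**{k:v for k,v in c.items()}); return c
def ray(c,u,v):
    f=240/np.tan(np.radians(float(c['fov_y']))/2); P=np.array(c['pose'])
    d=P[:3,:3]@np.array([(u-c['cx'])/f,-(v-c['cy'])/f,-1]); return P[:3,3],d
def at(c,u,v,z):
    o,d=ray(c,u,v); return (o+d*(z-o[2])/d[2])[:3]
def proj(c,p):
    f=240/np.tan(np.radians(float(c['fov_y']))/2); P=np.array(c['pose'])
    q=P[:3,:3].T@(np.array(p)-P[:3,3]); return float(c['cx'])+f*q[0]/-q[2], float(c['cy'])-f*q[1]/-q[2]
E
python3 - <<'E'
from h import *
for n in('scene','top'):
    c=snap(n,n+'0'); print(n,c.keys(),c['fov_y'],c['cx'],c['cy'],c['pose'])
print(bot.get_obs())
E
```

```text
scene dict_keys(['frame', 'fov_y', 'cx', 'cy', 'pose']) 54.49779603242935 318.34342721395166 239.51883501734878 [[-0.61990908  0.39786841 -0.67632349 -0.40247073]
 [-0.78426438 -0.34199512  0.51765695  0.70396123]
 [-0.02533998  0.85131667  0.5240399   0.8336979 ]
 [ 0.          0.          0.          1.        ]]
top dict_keys(['frame', 'fov_y', 'cx', 'cy', 'pose']) 45.040209693276836 323.29486986131786 229.7598078223971 [[-0.32712102  0.80091479 -0.501525   -0.24727147]
 [-0.9449643  -0.27395462  0.17886124  0.29897261]
 [ 0.00585752  0.53243249  0.8464522   1.45585263]
 [ 0.          0.          0.          1.        ]]
{'t': 0.1, 'q': array([ 1.01686526,  0.47772712,  0.02236231,  1.5563295 , -0.01143852,
        1.10932419, -0.08311847]), 'joint_vel': array([ 0.00057815, -0.00164042, -0.00069452, -0.00209251, -0.00085113,
       -0.00106288,  0.00061987]), 'joint_torque': array([ 4.70931031e-03, -5.97757566e+01,  1.61397066e+00, -2.81954563e+01,
        1.29025552e-02,  4.97116489e-03,  3.83423895e-06]), 'eef_pos': array([ 0.29077685, -0.60852318,  0.20382664]), 'tool_rot': array([-7.84180969e-04,  9.75255413e-01,  2.21079603e-01, -2.72498395e-04]), 'contact_force': array([-0.50601266, -0.50190144,  0.16437983]), 'torque': array([ 0.03915361, -0.00600556,  0.01012301]), 'grasp_force': 0.0, 'gripper_width': 1.0008819318728222}
```

View pics/top0.png

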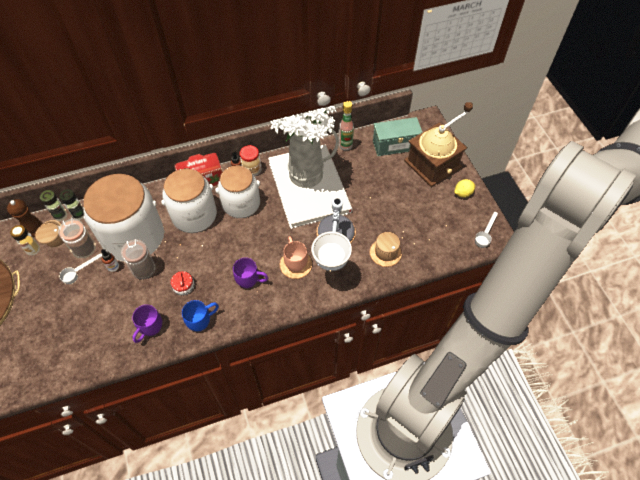

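View pics/scene0.png

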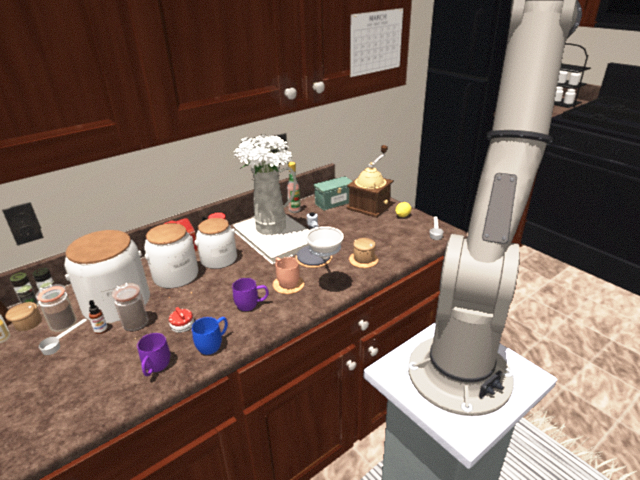

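The top view shows the dripper at about (332,250), the turret at about (337,205), the copper mug on its coaster at about (296,260) and the salt cellar at about (387,247). I'll enlarge this area.

```bash
python3 - <<'E'
import cv2
a=cv2.imread('pics/top0.png')[185:295,265:415]; b=cv2.imread('pics/scene0.png')[200:310,260:410]
cv2.imwrite('pics/c0.png',cv2.resize(a,None,fx=5,fy=5,interpolation=cv2.INTER_CUBIC))
cv2.imwrite('pics/c1.png',cv2.resize(b,None,fx=5,fy=5,interpolation=cv2.INTER_CUBIC))
E
```

```text
(no output)
```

View pics/c0.png

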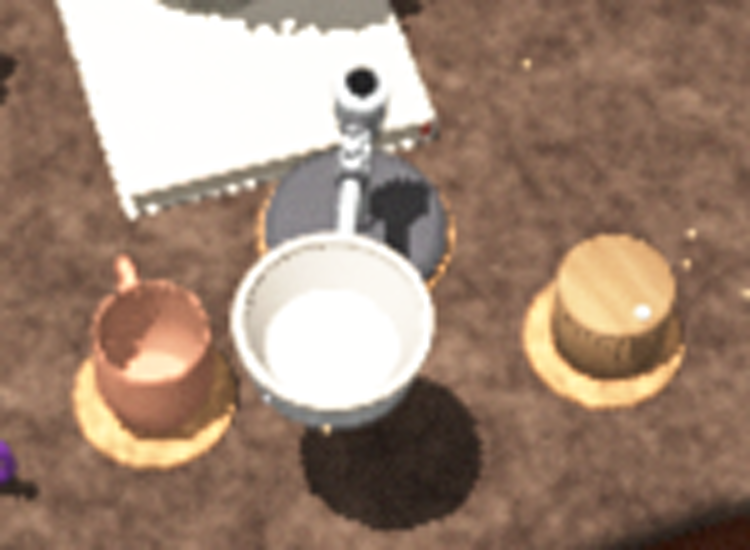

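View pics/c1.png

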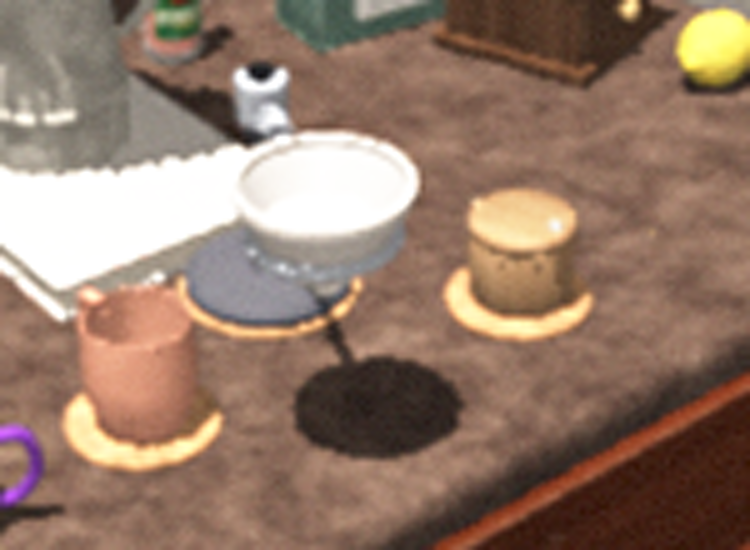

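```bash
cat >> h.py <<'E'
def ld(f): return dict(np.load(f'pics/{f}.npz'))
def fix(pa,pb,ca,cb):
    A=[];B=[]
    for (c,(u,v)) in ((ca,pa),(cb,pb)):
        o,d=ray(c,u,v); d=d/np.linalg.norm(d); M=np.eye(3)-np.outer(d,d); A.append(M);B.append(M@o)
    return np.linalg.lstsq(np.vstack(A),np.hstack(B),rcond=None)[0]
E
python3 - <<'E'
from h import *
t=ld('top0');s=ld('scene0'); T=lambda x,y:(265+x/5-.4,185+y/5-.4); S=lambda x,y:(260+x/5-.4,200+y/5-.4)
np.set_printoptions(precision=4,suppress=True)
for n,a,b,z in (('rim',(333,322),(328,186),.174),('mug',(152,331),(136,317),.077),('turret',(361,82),(262,72),.161),('salt',(615,285),(522,220),.06),('mugcoaster',(155,385),(142,410),.005)):
    print(n,at(t,*T(*a),z),at(s,*S(*b),z),fix(T(*a),S(*b),t,s))
E
```

```text
rim [0.4506 0.028  0.174 ] [0.4478 0.0293 0.174 ] [0.4514 0.0272 0.1716]
mug [0.5303 0.1036 0.077 ] [0.5323 0.1051 0.077 ] [0.5314 0.1043 0.0768]
turret [ 0.5956 -0.0398  0.161 ] [ 0.5938 -0.0373  0.161 ] [ 0.5976 -0.0404  0.1583]
salt [ 0.484  -0.1544  0.06  ] [ 0.4844 -0.1531  0.06  ] [ 0.485  -0.1544  0.059 ]
mugcoaster [0.5363 0.1026 0.005 ] [0.5389 0.1014 0.005 ] [0.5352 0.1033 0.0079]
```

Request:
carry_out(targets=[255,8,27,-1.5,3.2,255,8,27,-1.5,3.2,255,8,27,-1.5,3.2,255,8,27,-1.5,3.2,255,8,27,-1.5,3.2,255,8,27,-1.5,3.2,255,8,27,-1.5,3.2,255,8,27,-1.5,3.2,255,8,27,-1.5,3.2,255,8,27,-1.5,3.2,255,8,27,-1.5,3.2,255,8,27,-1.5,3.2,255,8,27,-1.5,3.2,255,8,27,-1.5,3.2,255,8,27,-1.5,3.2,255,8,27,-1.5,3.2,255,8,27,-1.5,3.2,255,8,27,-1.5,3.2,255,8,27,-1.5,3.2,255,8,27,-1.5,3.2], newtons=20)

```text
t: 2.1
eef_pos: [0.4511, -0.0672, 0.1746]
tool_rot: [0.0, 0.709, 0.706, -0.0]
contact_force: [1.0, 0.7, 0.1]
gripper_width: 0.001
grasp_force: 0.0
```

Request:
carry_out(targets=[255,0,0,-6,0,255,0,0,-6,0,255,0,0,-6,0,255,0,0,-6,0,255,0,0,0,0])

```text
t: 2.6
eef_pos: [0.4501, -0.0698, 0.1497]
tool_rot: [-0.001, 0.71, 0.704, -0.001]
contact_force: [-0.4, 0.7, 0.7]
gripper_width: -0.002
grasp_force: 0.0
```

```bash
python3 - <<'E'
from h import *
snap('top','top1');snap('wrist','wr1'); o=bot.get_obs(); print(o['t'],o['eef_pos'],o['tool_rot'],o['contact_force'],o['gripper_width'],bot.grip_point_offset)
a=cv2.imread('pics/top1.png')[165:305,250:430]
b=cv2.imread('pics/wr1.png')
cv2.imwrite('pics/v1.png',np.hstack([cv2.resize(a,(450,350)),cv2.resize(b,(350,350*480//640+0)) if 0 else cv2.copyMakeBorder(cv2.resize(b,(350,262)),0,88,0,0,0)]))
E
```

```text
2.7 [ 0.45083981 -0.06950177  0.150518  ] [-1.91871997e-04  7.10289087e-01  7.03910049e-01 -1.37745937e-04] [-0.18233077  0.59604216  0.59542778] 0.001984248191071573 0.0187
```

View pics/v1.png

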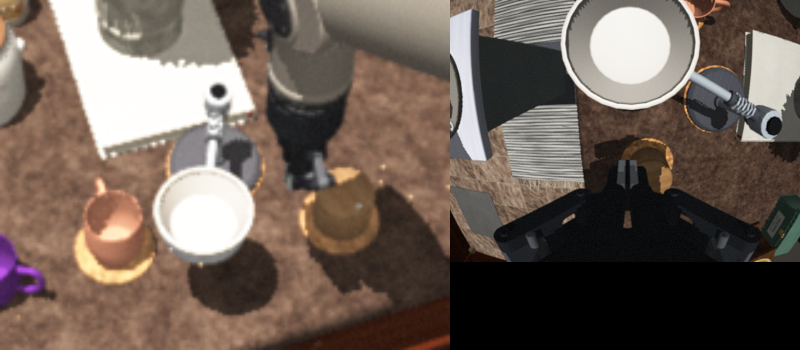

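The top crop shows the closed fingers just right of the dripper with a gap between them, above the salt cellar. The wrist view shows the dripper rim ahead. Next I'll work out the arc about the pivot.

```bash
python3 - <<'E'
import numpy as np
P=np.array([.5955,-.039]);F=np.array([.4506,-.034])-P
p=F
for k in range(1,25):
    a=np.radians(-2.5*k);q=np.array([[np.cos(a),-np.sin(a)],[np.sin(a),np.cos(a)]])@F
    print(2.5*k,np.round((q-p)*1000,1),np.round(q+P,4));p=q
E
```

```text
2.5 [0.4 6.3] [ 0.451  -0.0277]
5.0 [0.6 6.3] [ 0.4516 -0.0214]
7.5 [0.9 6.3] [ 0.4525 -0.0151]
10.0 [1.2 6.2] [ 0.4537 -0.0089]
12.5 [1.4 6.2] [ 0.4551 -0.0028]
15.0 [1.7 6.1] [0.4568 0.0033]
17.5 [2. 6.] [0.4588 0.0093]
20.0 [2.2 5.9] [0.461  0.0153]
22.5 [2.5 5.8] [0.4635 0.0211]
25.0 [2.7 5.7] [0.4663 0.0268]
27.5 [3.  5.6] [0.4693 0.0323]
30.0 [3.2 5.4] [0.4725 0.0378]
32.5 [3.5 5.3] [0.476  0.0431]
35.0 [3.7 5.1] [0.4797 0.0482]
37.5 [3.9 5. ] [0.4836 0.0532]
40.0 [4.1 4.8] [0.4877 0.058 ]
42.5 [4.3 4.6] [0.492  0.0626]
45.0 [4.5 4.4] [0.4966 0.067 ]
47.5 [4.7 4.2] [0.5013 0.0712]
50.0 [4.9 4. ] [0.5062 0.0752]
52.5 [5.1 3.8] [0.5113 0.079 ]
55.0 [5.2 3.6] [0.5165 0.0826]
57.5 [5.4 3.3] [0.5219 0.0859]
60.0 [5.5 3.1] [0.5274 0.089 ]
```

Request:
carry_out(targets=[255,0,8,0,0,255,0,8,0,0,255,0,8,0,0,255,0,4,0,0,255,0,4,0,0,255,0,3,0,0,255,0,0,0,0])

```text
t: 3.4
eef_pos: [0.4511, -0.0336, 0.1507]
tool_rot: [-0.0, 0.71, 0.704, 0.0]
contact_force: [0.8, -0.0, -0.1]
gripper_width: 0.002
grasp_force: 0.0
```

Request:
carry_out(targets=[255,0.4,6.3,0,-2.5,255,0.6,6.3,0,-2.5,255,0.9,6.3,0,-2.5,255,1.2,6.2,0,-2.5,255,1.4,6.2,0,-2.5,255,1.7,6.1,0,-2.5,255,2,6,0,-2.5,255,2.2,5.9,0,-2.5,255,0,0,0,0,255,0,0,0,0])

```text
t: 4.4
eef_pos: [0.4614, 0.0149, 0.1507]
tool_rot: [0.0, 0.821, 0.571, -0.0]
contact_force: [-0.4, 1.1, 0.8]
gripper_width: 0.004
grasp_force: 0.0
```

Request:
carry_out(targets=[255,2.5,5.8,0,-2.5,255,2.7,5.7,0,-2.5,255,3,5.6,0,-2.5,255,3.2,5.4,0,-2.5,255,0,0,0,0,255,0,0,0,0])

```text
t: 5.0
eef_pos: [0.4726, 0.0372, 0.1506]
tool_rot: [0.0, 0.868, 0.497, -0.0]
contact_force: [-0.1, -0.6, 0.1]
gripper_width: -0.0
grasp_force: 0.0
```

```bash
python3 - <<'E'
from h import *
snap('top','top2');o=bot.get_obs(); print(o['t'],o['eef_pos'],o['contact_force'])
E
```

```text
5.05 [0.47256623 0.03712062 0.15061307] [ 0.34159995  0.41990335 -0.57158177]
```

Request:
carry_out(targets=[255,-4,-6,0,0,255,-4,-6,0,0,255,-4,-6,0,0,255,-4,-6,0,0,255,-6,-10,0,0,255,-6,-10,0,0,255,0,0,0,0,255,0,0,0,0,255,0,0,0,0,255,0,0,0,0,255,0,0,0,0])

```text
t: 6.15
eef_pos: [0.4451, -0.0059, 0.1507]
tool_rot: [-0.0, 0.868, 0.497, 0.0]
contact_force: [-0.4, 0.4, -0.2]
gripper_width: -0.003
grasp_force: 0.0
```

```bash
python3 - <<'E'
from h import *
snap('top','top3');snap('scene','scene3');o=bot.get_obs(); print(o['t'],o['eef_pos'],o['contact_force'])
f=lambda n,x,y:cv2.resize(cv2.imread(f'pics/{n}.png')[y:y+100,x:x+130],None,fx=3,fy=3,interpolation=cv2.INTER_CUBIC)
cv2.imwrite('pics/v3.png',np.vstack([np.hstack([f('top2',260,190),f('top3',260,190)]),np.hstack([f('scene3',250,200),f('scene0',250,200)])]))
E
```

```text
6.25 [ 0.4449631  -0.00596301  0.15070005] [0.2188363  0.35092645 0.47460135]
```

View pics/v3.png

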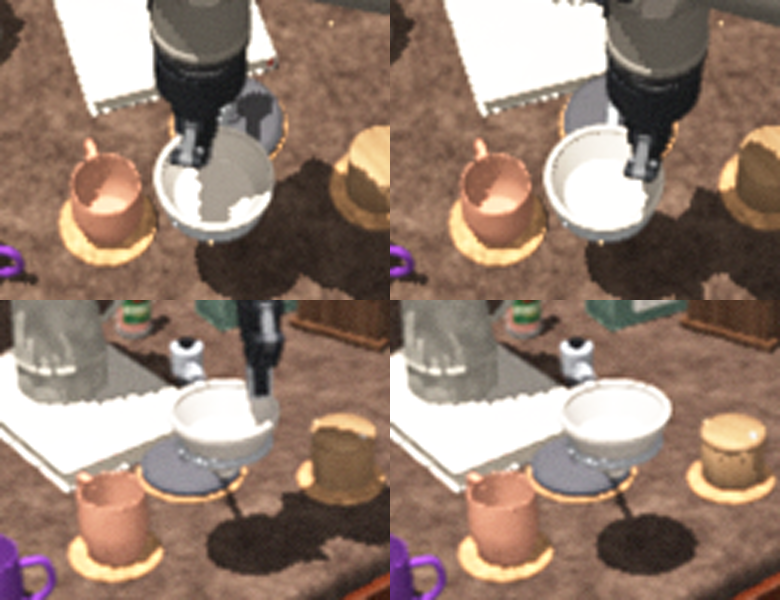

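```bash
python3 - <<'E'
from h import *
p=[.445,-.006,.1507]
print(proj(ld('top3'),p),proj(ld('scene3'),p)); print(fix((344,249),(337,240),ld('top3'),ld('scene3')))
t=ld('top3');s=ld('scene3')
for f in('top2','top3'):
    c=ld(f)['frame']
a=cv2.resize(s['frame'][215:270,300:360],None,fx=6,fy=6,interpolation=cv2.INTER_CUBIC)
b=cv2.resize(t['frame'][220:275,305:365],None,fx=6,fy=6,interpolation=cv2.INTER_CUBIC)
cv2.imwrite('pics/v4.png',np.hstack([a,b])[:,:,::-1])
E
```

```text
(np.float64(344.0765578194244), np.float64(251.62495948352745)) (np.float64(335.83756511787095), np.float64(240.0436235940928))
[ 0.4516679  -0.01150432  0.14664637]
```

View pics/v4.png

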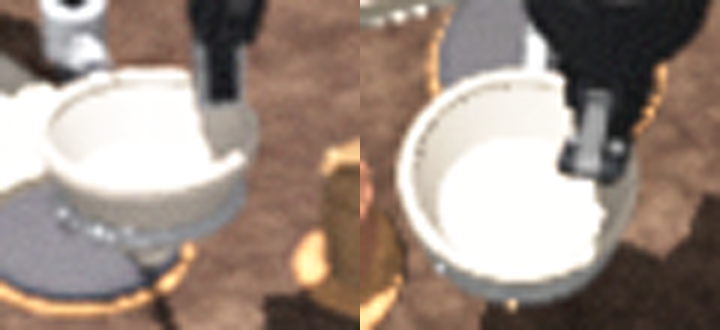

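```bash
python3 - <<'E'
from h import *
t=ld('top3');s=ld('scene3');np.set_printoptions(precision=4,suppress=True)
for a,b in(((343.3,250),(337,232)),((343.5,249),(337,233))): print(fix(a,b,t,s))
for z in(.15,.16,.17,.18,.19): p=[.445,-.006,z];print(z,proj(t,p),proj(s,p))
c=snap('wrist','wr3')
x=cv2.imread('pics/wr3.png');cv2.imwrite('pics/v5.png',x)
E
```

```text
[0.4306 0.0023 0.1866]
[ 0.4361 -0.0012  0.1798]
0.15 (np.float64(344.0668125718844), np.float64(251.7595100152848)) (np.float64(335.83898836917075), np.float64(240.25726544105666))
0.16 (np.float64(344.206761684), np.float64(249.82726279665164)) (np.float64(335.8185796147978), np.float64(237.19374181803238))
0.17 (np.float64(344.34830070416774), np.float64(247.87306406031854)) (np.float64(335.7980048514702), np.float64(234.10529887142877))
0.18 (np.float64(344.4914568806674), np.float64(245.89653759516224)) (np.float64(335.7772620453905), np.float64(230.99163131133943))
0.19 (np.float64(344.6362580880074), np.float64(243.8972985438534)) (np.float64(335.7563491294032), np.float64(227.85242884054696))
```

View pics/v5.png

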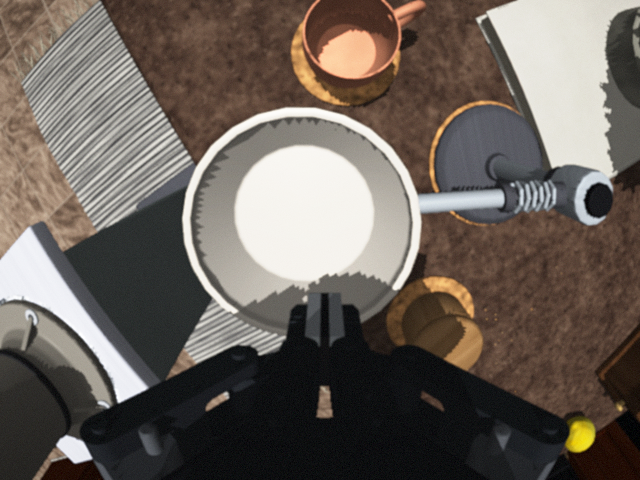

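The wrist view shows the fingertips at about (325,293), over the near rim edge at about (310,320). The dripper hasn't moved from its starting place, so the fingers passed above the rim. I'll check where the TCP projects in the wrist image, then retreat and lower.

```bash
python3 - <<'E'
from h import *
c=ld('wr3');M=np.linalg.inv(c['tool_from_camera']);f=240/np.tan(np.radians(float(c['fov_y']))/2)
for p in([0,0,0],[0,0,-.01],[0,0,-.025],[0,0,-.04]):
    q=(M@np.array(p+[1.]))[:3];v=np.array([q[0],-q[1],-q[2]]);r=np.hypot(v[0],v[1]);th=np.arctan2(r,v[2])
    print(p,c['cx']+f*th*v[0]/r,c['cy']+f*th*v[1]/r)
print(c['fov_y'],bot.get_obs()['t'])
E
```

```text
[0, 0, 0] 327.84590184064774 284.88774787621315
[0, 0, -0.01] 328.03124515741484 293.60666434862884
[0, 0, -0.025] 328.34480864754755 308.46126122291446
[0, 0, -0.04] 328.70925946210156 325.89570055267575
65.70646984690485 6.3
```

Request:
carry_out(targets=[255,0,-8,0,3.7,255,0,-8,0,3.7,255,0,-8,0,3.7,255,0,-8,0,3.7,255,0,-8,0,3.7,255,1,-9,0,3.7,255,1,-9,0,3.7,255,2,-10,0,3.7,255,0,0,-10,0,255,0,0,-8,0,255,0,0,-7,0,255,0,0,0,0])

```text
t: 7.5
eef_pos: [0.4477, -0.0735, 0.1243]
tool_rot: [-0.001, 0.712, 0.702, -0.001]
contact_force: [0.2, -0.0, -0.3]
gripper_width: 0.0
grasp_force: 0.0
```

```bash
python3 - <<'E'
from h import *
t=snap('top','top4');s=snap('scene','scene4');o=bot.get_obs(); print(o['t'],o['eef_pos'],o['tool_rot'],o['contact_force'],proj(t,o['eef_pos']),proj(s,o['eef_pos']))
f=lambda c,x,y:cv2.resize(c['frame'][y:y+80,x:x+80],None,fx=4.5,fy=4.5,interpolation=cv2.INTER_CUBIC)
cv2.imwrite('pics/v6.png',np.hstack([f(t,300,200),f(s,300,200)])[:,:,::-1])
E
```

```text
7.6 [ 0.44863218 -0.07370364  0.12537801] [-3.76450778e-04  7.12209231e-01  7.01967126e-01 -1.53506936e-04] [ 0.65887926 -0.19297267  0.05459499] (np.float64(367.11634763729484), np.float64(248.1296733652292)) (np.float64(352.9607352176261), np.float64(238.97316926274203))
```

View pics/v6.png

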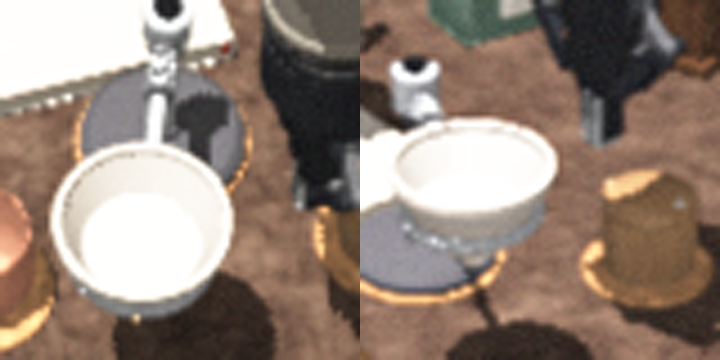

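The tip appears at about (353,232) in the scene view, while the reported TCP projects to (353,239). The real fingertips therefore sit about 20 mm above the reported point, so I'll go lower and repeat the push.

Request:
carry_out(targets=[255,0,0,-9,0,255,0,0,-9,0,255,1,8,0,0,255,1,8,0,0,255,0,8,0,0,255,0,4,0,0,255,0,4,0,0,255,0,4,0,0,255,0,4,0,0,255,0,0,0,0])

```text
t: 8.6
eef_pos: [0.4509, -0.0337, 0.1078]
tool_rot: [0.0, 0.712, 0.702, 0.0]
contact_force: [1.6, -0.0, -0.4]
gripper_width: -0.001
grasp_force: 0.0
```

Request:
carry_out(targets=[255,0.4,6.3,0,-2.5,255,0.6,6.3,0,-2.5,255,0,0,0,0,255,0,0,0,0])

```text
t: 9.0
eef_pos: [0.4515, -0.0222, 0.1076]
tool_rot: [-0.0, 0.742, 0.67, -0.0]
contact_force: [-1.3, -1.9, -0.1]
gripper_width: 0.001
grasp_force: 0.6
```

Request:
carry_out(targets=[255,0.9,6.3,0,-2.5,255,1.2,6.2,0,-2.5,255,1.4,6.2,0,-2.5,255,1.7,6.1,0,-2.5,255,2,6,0,-2.5,255,2.2,5.9,0,-2.5,255,0,0,0,0,255,0,0,0,0])

```text
t: 9.8
eef_pos: [0.4604, 0.0143, 0.1074]
tool_rot: [-0.0, 0.823, 0.568, -0.001]
contact_force: [-3.2, -0.7, 1.1]
gripper_width: 0.001
grasp_force: 1.2
```

Request:
carry_out(targets=[255,2.5,5.8,0,-2.5,255,2.7,5.7,0,-2.5,255,3,5.6,0,-2.5,255,3.2,5.4,0,-2.5,255,0,0,0,0,255,0,0,0,0])

```text
t: 10.4
eef_pos: [0.4721, 0.037, 0.1075]
tool_rot: [-0.0, 0.869, 0.494, -0.0]
contact_force: [-2.9, 0.1, 0.5]
gripper_width: -0.001
grasp_force: 1.2
```

```bash
python3 - <<'E'
from h import *
snap('top','top5');o=bot.get_obs(); print(o['t'],o['eef_pos'],o['contact_force'])
E
```

```text
10.45 [0.47205259 0.0369057  0.10750425] [-3.15516563 -0.68894042  0.4614357 ]
```

Request:
carry_out(targets=[255,-3,-5,0,0,255,-4,-7,0,0,255,-4,-8,0,0,255,-4,-8,0,0,255,-4,-8,0,0,255,-4,-8,0,0,255,0,0,0,0,255,0,0,0,0,255,0,0,0,0,255,0,0,0,0,255,0,0,0,0])

```text
t: 11.55
eef_pos: [0.4498, -0.006, 0.1077]
tool_rot: [-0.0, 0.87, 0.494, 0.0]
contact_force: [-0.5, -0.8, -0.1]
gripper_width: -0.001
grasp_force: 0.0
```

```bash
python3 - <<'E'
from h import *
snap('top','top6');snap('scene','scene6');o=bot.get_obs(); print(o['t'],o['eef_pos'],o['contact_force'])
f=lambda n,x,y:cv2.resize(cv2.imread(f'pics/{n}.png')[y:y+100,x:x+130],None,fx=3,fy=3,interpolation=cv2.INTER_CUBIC)
cv2.imwrite('pics/v7.png',np.vstack([np.hstack([f('top5',260,190),f('top6',260,190)]),np.hstack([f('scene6',250,200),f('scene0',250,200)])]))
E
```

```text
11.65 [ 0.44975104 -0.00623001  0.10768841] [-0.96645067 -0.11533394 -0.12901395]
```

View pics/v7.png

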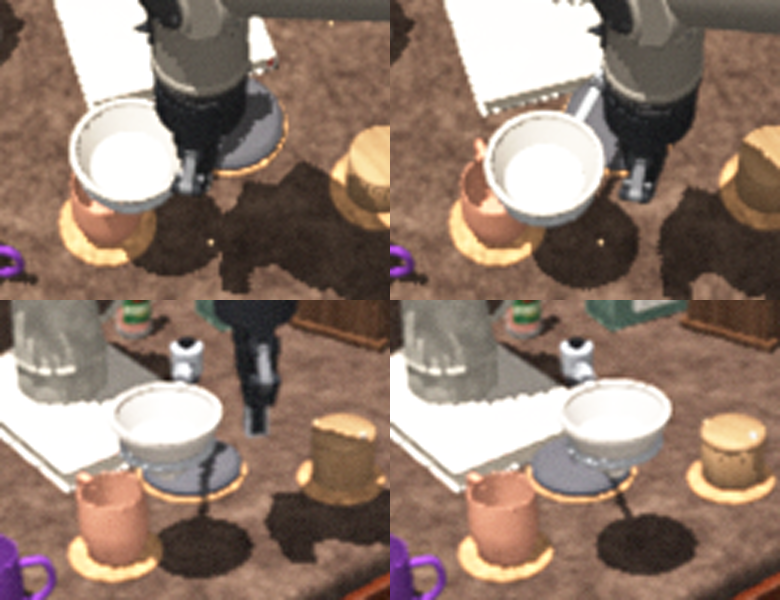

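The dripper has swung about half-way. In the top view its rim centre is now at about (311,244), and the mug is at about (295,251). I've used all my picture views, so from here I'll measure in code by fitting the rim circle to both cameras.

```bash
cat >> h.py <<'E'
from scipy.ndimage import map_coordinates
PIV=np.array([.5955,-.039])
def score(c,xy,z=.174):
    g=c['frame'].astype(float).min(2); a=np.linspace(0,2*np.pi,90,endpoint=False); s=[]
    for r in(.0485,.056):
        uv=np.array([proj(c,[xy[0]+r*np.cos(t),xy[1]+r*np.sin(t),z]) for t in a])
        s.append(map_coordinates(g,[uv[:,1],uv[:,0]],order=1))
    return np.clip(s[0]-s[1],-60,60).mean()
def fitrim(cs):
    best=None
    from scipy.optimize import minimize
    th=max(np.arange(80,200,2.),key=lambda t:sum(score(c,PIV+.16*np.array([np.cos(np.radians(t)),np.sin(np.radians(t))])) for c in cs))
    x0=PIV+.16*np.array([np.cos(np.radians(th)),np.sin(np.radians(th))])
    r=minimize(lambda p:-sum(score(c,p) for c in cs),x0,method='Nelder-Mead',options=dict(initial_simplex=x0+np.array([[0,0],[.008,0],[0,.008]])))
    d=r.x-PIV; return r.x.round(4),np.hypot(*d).round(4),np.degrees(np.arctan2(d[1],d[0])).round(1),-r.fun
E
python3 - <<'E'
from h import *
for n in('top0','scene0','top5','top6','scene6'): print(n,fitrim([ld(n)]))
print(fitrim([ld('top0'),ld('scene0')]),fitrim([ld('top6'),ld('scene6')]))
print(at(ld('top6'),311,244,.174),at(ld('scene6'),305.5,238,.174))
E
```

```text
top0 (array([0.4543, 0.0281]), np.float64(0.1563), np.float64(154.6), np.float64(59.1601110959623))
scene0 (array([0.4546, 0.0303]), np.float64(0.157), np.float64(153.8), np.float64(45.313420282424126))
top5 (array([0.5025, 0.0921]), np.float64(0.1608), np.float64(125.4), np.float64(43.20597985789309))
top6 (array([0.4845, 0.0706]), np.float64(0.156), np.float64(135.4), np.float64(58.78285398582902))
scene6 (array([0.4848, 0.0726]), np.float64(0.1572), np.float64(134.8), np.float64(46.812100136770034))
(array([0.4546, 0.0296]), np.float64(0.1567), np.float64(154.1), np.float64(104.03259883802914)) (array([0.4847, 0.0725]), np.float64(0.1572), np.float64(134.8), np.float64(105.22673143026621))
[0.48152779 0.07225259 0.174     ] [0.47790707 0.07392996 0.174     ]
```

Request:
carry_out(targets=[255,4,8,0,0,255,4,8,0,0,255,4,7,0,0,255,3,6,0,0,255,3,5,0,0,255,3,5,0,0,255,2,5,0,0,255,3.5,5.3,0,-2.5,255,3.7,5.1,0,-2.5,255,3.9,5,0,-2.5,255,4.1,4.8,0,-2.5,255,4.3,4.6,0,-2.5,255,0,0,0,0])

```text
t: 12.95
eef_pos: [0.4925, 0.0628, 0.1077]
tool_rot: [0.0, 0.918, 0.396, -0.0]
contact_force: [-2.1, -1.6, -0.4]
gripper_width: -0.001
grasp_force: 1.4
```

Request:
carry_out(targets=[255,4.5,4.4,0,-2.5,255,4.7,4.2,0,-2.5,255,4.9,4,0,-2.5,255,0,0,0,0,255,0,0,0,0])

```text
t: 13.45
eef_pos: [0.5055, 0.0748, 0.1075]
tool_rot: [-0.0, 0.942, 0.336, -0.001]
contact_force: [-2.5, -0.3, 0.3]
gripper_width: 0.004
grasp_force: 1.3
```

```bash
python3 - <<'E'
from h import *
c=snap('top','top7');o=bot.get_obs(); print(o['t'],o['eef_pos'],o['contact_force'],fitrim([c]))
E
```

```text
13.5 [0.50548144 0.07475922 0.1074812 ] [-3.17339195 -0.43773425  0.18156209] (array([0.5535, 0.1158]), np.float64(0.1604), np.float64(105.2), np.float64(29.032759305434773))
```

Request:
carry_out(targets=[255,-4,-4,0,0,255,-6,-6,0,0,255,-6,-6,0,0,255,-6,-6,0,0,255,-6,-6,0,0,255,-6,-6,0,0,255,-6,-6,0,0,255,0,0,0,0,255,0,0,0,0,255,0,0,0,0,255,0,0,0,0])

```text
t: 14.6
eef_pos: [0.4665, 0.0353, 0.1077]
tool_rot: [-0.0, 0.942, 0.335, 0.0]
contact_force: [-0.2, 0.5, -0.3]
gripper_width: 0.002
grasp_force: 0.0
```

```bash
python3 - <<'E'
from h import *
c=snap('top','top8');s=snap('scene','scene8');o=bot.get_obs(); print(o['t'],o['eef_pos'],o['contact_force'],fitrim([c]),fitrim([s]),fitrim([c,s]))
E
```

```text
14.7 [0.4664511  0.03524144 0.1076835 ] [-0.41723943  0.17133426  0.38099052] (array([0.5306, 0.104 ]), np.float64(0.157), np.float64(114.4), np.float64(49.43603689281216)) (array([0.529 , 0.1046]), np.float64(0.1582), np.float64(114.8), np.float64(38.29636275417474)) (array([0.5296, 0.1043]), np.float64(0.1578), np.float64(114.7), np.float64(87.47179492469446))
```

Request:
carry_out(targets=[255,-3,-10,0,0,255,-3,-10,0,0,255,0,-10,0,0,255,0,-10,0,0,255,0,0,0,0,255,0,0,0,0,255,0,0,0,0,255,0,0,0,0])

```text
t: 15.5
eef_pos: [0.4604, -0.0046, 0.1077]
tool_rot: [-0.0, 0.942, 0.335, 0.0]
contact_force: [-0.5, -0.5, -0.4]
gripper_width: 0.003
grasp_force: 0.0
```

```bash
python3 - <<'E'
from h import *
c=snap('top','top9');s=snap('scene','scene9');print(fitrim([c,s]))
a=ld('scene0')['frame'];d=np.abs(a[265:292,270:305].astype(int)-s['frame'][265:292,270:305]).mean();print('mug base diff',d)
print(bot.hand_in())
E
```

```text
(array([0.5296, 0.1043]), np.float64(0.1577), np.float64(114.7), np.float64(85.9856186670259))
mug base diff 13.902645502645502
the job is handed in; nothing more can be done
None
```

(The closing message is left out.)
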